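Rye loaf from the bread bin to the cutting board

TASK

Swing the bread bin's clear hood up and right back until it rests open by itself, without flinging it. Then lift out the dark rye loaf and set it down gently, right way up, wholly on the white cutting board with its length along the board's long side, ready to be sliced. Leave the hood open, and leave the other breads and the bread knife where they are.

Things in the scene. Friction and masses are not known exactly. Their poses are not given: they have to be found in the camera images.
- hood (a joint): hinge of the bin's clear hood, rad: 0 closed, grows as the hood swings up and back, stop at 1.75. The hood weighs about 0.6 kg, its hinge is damped; let go below its balance point (about 1.15) it sinks shut again, beyond it it sinks back on to the stop and stays open.
- bin: bread bin, fixed: white steel tub 215 mm deep (x), 332 mm wide (y), walls 65 mm high, 5 mm thick, inner floor 5 mm above the table. Origin: centre of its underside; x points from its front (handle side, towards the robot) to the hinge side, z up. The clear dark-edged hood makes it 145 mm high. Three breads lie in it side by side, 100 mm apart along y, each lengthwise along x.
- hood_bar (a point): middle of the black round handle bar on the hood's front: 12 mm thick, 150 mm long along the bin's y, held at its ends 36 mm in front of the front face, free behind and below. With the hood closed it is 87 mm above the table, 143.5 mm in front of the bin's centre. It moves with the hood, on a circle about the hinge (250 mm radius).
- hood_hinge (a point): the hood's hinge axis (along the bin's y), at the middle of the tub's rear rim, 65 mm above the table and 107.5 mm behind the bin's centre. The open hood stands upright there, its bar end about 310 mm above the table, its body up to 110 mm behind the hinge.
- rye_mid (a point): centre, half-way up, of the dark brown loaf (rye, with three diagonal slashes): 165 mm long (own x), 58 mm wide (own y), 56 mm high, flat underneath, straight-sided for its middle 35 mm, narrower at the ends; about 0.3 kg. It is one of the three breads; which of the three places it has varies.
- board: white cutting board, fixed, 230 mm (own x) by 300 mm (own y, the long side), 15 mm thick. Origin: centre of its underside on the table. The bread knife lies on it along its far (+x) long edge.
- knife_mid (a point): centre, half-way up, of the bread knife with a black handle lying on the board: 275 mm long (own x), 24 mm wide, 18 mm high, its long axis about 90 mm from the board's centre line.
- white_mid (a point): centre, half-way up, of the pale golden loaf in the bin, the same size as the dark one.
- roll_mid (a point): centre, half-way up, of the round bread roll in the bin, 80 by 66 mm, 50 mm high.

How it is judged:
By the outcome, as a careful person would: the job done as asked, in the order asked, and still so for the second after the job is handed in, with the robot touching nothing.
It also fails if it takes over 59 s, if anything falls off the work surface, if the arm or the gripper's body presses on something with over 40 N, if the wrist force passes 120 N, or if a joint passes its speed limit or range.

ROBOT

A 6-joint arm with a two-finger parallel gripper is mounted at the origin on the work surface. World frame = base frame: x ahead of the robot, y to its left, z up, the work surface at z = 0. Lengths are in m, angles in rad, forces in N, time in s.
With the tool pointing down it reaches from about 0.35 to 0.775 m from the base axis. Payload 7.3 kg.
Tool frame: the origin (TCP) lies between the finger pads; the fingertips stand robot.tcp_to_tips ahead of it and the grasp point (between the pads) lies 2 mm behind it (robot.tcp_to_tips is the distance from the TCP to the fingertips, in m); y points along the fingers, x is the direction in which the jaws open and shut, and the axes are right-handed (so a half turn about y gives the same grasp; the last joint's range is limited). The gripper opens to 92 mm and grips with 3 to 60 N. Pads are 19 mm wide; open, the fingers measure 130 mm over their backs; the gripper's body (75 mm by 190 mm) begins 47 mm behind the grasp point.
Start: joints at [-1.255, 0.342, 1.524, -0, 1.275, -0.146], TCP at [0.234, -0.47, 0.244] pointing down, gripper open.
Joint ranges: [-2.53, 2.53], [-0.77, 2.02], [0.04, 2.7], [-1, 4.14], [0.28, 2.66], [-3.11, 3.11]. Speed limits (rad/s): [2.57, 2.57, 3.14, 3.14, 3.14, 3.14].

INTERFACE

Orientations are given as [roll, pitch, yaw] about the fixed x, y, z axes, in that order (R = Rz(yaw) Ry(pitch) Rx(roll)).
In Python, from cell import status, read_camera, get_calibration, robot gives the robot as it stands.
- The arm moves only by the shell command python3 -m creep 'ROWS' [FORCE]. ROWS is JSON, a list of rows, each an object of numbers: "dx", "dy", "dz": the shift along the tool's x, y, z in m; "rx", "ry", "rz": the turn, a rotation vector about the tool's x, y, z in rad; "gripper": the opening, from 0 (shut) to 1 (fully open). A call has 1 to 20 rows; each row is the pose to reach, as a shift and turn from the pose commanded when the call began, along the tool's axes at that moment; what a row does not reach only later rows make up. A row lasts 1/8 s, in which the tool goes at most 62.5 mm and 10.7 degrees, less where a joint would pass 70% of its speed; a pose out of reach is approached as far as the arm can. A call with a gripper value outside its range is refused whole. The fingers move at their own pace and stop on an object; FORCE is the grip in N (left out, the last holds). Time passes only in rows, so rows that repeat a pose let the fingers close. It gives the time, the measured TCP pose, the force and the opening at its end, in the units of the state.
- status.observe(): the state, without advancing time (a new reading comes with each control period).
- read_camera(name): name is "scene" or "top" or "wrist"; returns (picture, depth): 400x640x3 uint8, red, green, blue; 400x640 float32, m along the optical axis (not along the pixel's ray), 0 where there is no reading.
- get_calibration(name): a dict with "fx", "fy", "cx", "cy" (pixels), "xyz" and "rotation" of the camera in the world; the wrist camera has in their place "mount" (4x4, takes a point from camera to tool coordinates, whose origin is the TCP and whose axes are the tool frame's). Camera axes: x right, y down, z forward; pixel columns grow to the right and rows downward; lengths in m; the calibration is good to about 2 mm. The wrist camera is an equidistant fisheye: a pixel r from the principal point sees the ray r / f radians off the axis. A picture is of the moment at which its call begins: read the wrist's pose just before it. get_calibration takes no time and is no camera call.
- robot.hand_in(): hands the job in, once; it reports no verdict.
The state is a dict: "time": time; "qpos": joint angles; "qvel": joint speeds; "joint_efforts": joint torques, N m; "tool_pos": TCP position; "tool_rot": TCP orientation; "contact_force": force on the tool from outside, world axes, zero at the start; "torque": the same for the moment, N m; "opening": finger opening in m.
Only numpy, scipy, OpenCV 4.12 (cv2) and the standard library are available. Lean on these libraries where they do the work, as an engineer would, in place of code of your own. Each camera call takes 0.05 s, during which the arm holds its last target.

## Working session

There is one attempt and no reset: what is moved stays moved. The work goes in short steps, Python scripts to look and compute and a shell command to move; the robot and the scene stay as the last step left them, time stands still between calls to the robot, and variables do not carry over. Pictures are saved under pics/ and viewed, and the job is handed in when it is done.

```bash
ls; mkdir -p pics
python3 - <<'E'
from cell import status, read_camera, get_calibration, robot
import cv2, numpy as np
s=status.observe(); print(s); print(robot.tcp_to_tips)
for n in ("scene","top"):
    p,d=read_camera(n); cv2.imwrite(f"pics/{n}0.png",p[:,:,::-1]); np.savez(f"{n}0.npz",p=p,d=d)
    print(get_calibration(n))
E
```

```text
pics
{'time': 0.0, 'qpos': array([-1.25504917e+00,  3.42726284e-01,  1.52502808e+00, -5.25559170e-06,
        1.27536884e+00, -1.46008457e-01]), 'qvel': array([-0.00067377, -0.00076342, -0.00036753, -0.00028785, -0.00028902,
        0.00130841]), 'joint_efforts': array([-2.27069642e-03, -4.31250179e+01, -2.44225574e+01,  7.16648530e-02,
        5.58863988e-02, -1.41189844e-04]), 'tool_pos': array([ 0.23379428, -0.46964737,  0.24303922]), 'tool_rot': array([-1.57057862e+00,  1.51499451e-03, -1.10903901e+00]), 'contact_force': array([ 0.1777705 ,  0.22778349, -0.06477212]), 'torque': array([-0.0047801 ,  0.0159292 ,  0.02599873]), 'opening': 0.0917461820857639}
0.017
{'fx': 504.86753492647557, 'fy': 504.86753492647557, 'cx': 314.0569957763683, 'cy': 199.71850524932378, 'xyz': array([ 0.94008033, -0.65376752,  0.94745828]), 'rotation': array([-2.44023376, -0.01516704,  0.52669277])}
{'fx': 402.96925161396433, 'fy': 402.96925161396433, 'cx': 315.0067182227095, 'cy': 199.76185143979615, 'xyz': array([ 0.54456268, -0.01803534,  1.01984735]), 'rotation': array([-3.09593675,  0.01336558, -1.54674539])}
```

View pics/scene0.png

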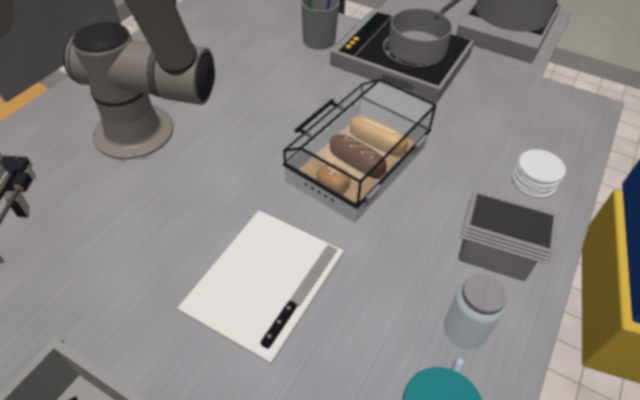

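View pics/top0.png

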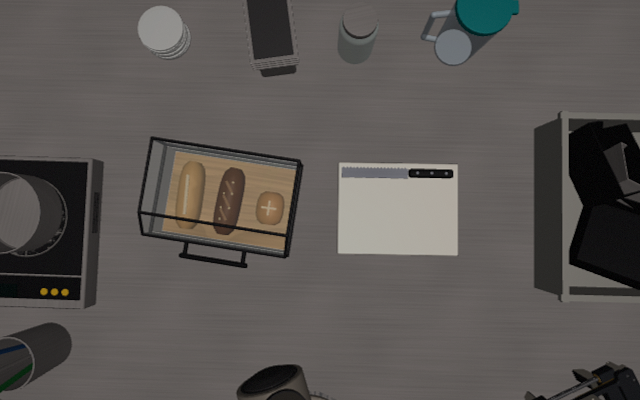

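The scene view shows the bin with its hood closed and the rye in the middle place, the white loaf on the left (+y) and the roll on the right. In the top view the rye is at about (229,201), the bar runs (181,255)-(245,265), the board spans (338,163)-(458,254) and the knife lies along the board's far edge.

```bash
cat > h.py <<'E'
import numpy as np, cv2
from scipy.spatial.transform import Rotation as R
from cell import status, read_camera, get_calibration, robot
def proj(n,P):
    c=get_calibration(n); Rm=R.from_euler('xyz',c['rotation']).as_matrix()
    q=(np.atleast_2d(P)-c['xyz'])@Rm; return np.c_[c['fx']*q[:,0]/q[:,2]+c['cx'],c['fy']*q[:,1]/q[:,2]+c['cy']]
def onz(n,u,v,z):
    c=get_calibration(n); Rm=R.from_euler('xyz',c['rotation']).as_matrix()
    r=Rm@np.array([(u-c['cx'])/c['fx'],(v-c['cy'])/c['fy'],1.]); return c['xyz']+r*(z-c['xyz'][2])/r[2]
def cloud(n,d):
    c=get_calibration(n); Rm=R.from_euler('xyz',c['rotation']).as_matrix()
    v,u=np.mgrid[:400,:640]; q=np.stack([(u-c['cx'])/c['fx']*d,(v-c['cy'])/c['fy']*d,d],-1); return q@Rm.T+c['xyz']
def toolR(): 
    s=status.observe(); return R.from_euler('xyz',s['tool_rot']).as_matrix(),s['tool_pos'],s
E
python3 - <<'E'
from h import *
np.set_printoptions(precision=4,suppress=True)
f=np.load('top0.npz');p,d=f['p'].astype(int),f['d']; X=cloud('top',d)
print('table',X[300,200],X[330,400],X[130,350])
# board
m=(p.min(2)>140); m[:150]=0;m[270:]=0;m[:,:325]=0;m[:,470:]=0
pts=np.argwhere(m)[:,::-1].astype(np.float32); box=cv2.boxPoints(cv2.minAreaRect(pts)); print(box)
for b in box: print('board',onz('top',*b,0.015))
for u,v in [(181,255),(213,260),(245,265)]: print('bar',onz('top',u,v,.087),X[v,u])
# rye: depth cloud
for u,v in [(229,201),(238,170),(220,232),(229,185),(225,215),(190,195),(269,208)]: print(u,v,p[v,u],X[v,u])
hsv=cv2.cvtColor(f['p'],cv2.COLOR_RGB2HSV)
Z=X[...,2]
for u in (229,): print(Z[165:240:5,u])
print(Z[200,170:300:4])
print('bin rows', X[150:270:6,229])
E
```

```text
table [0.3318 0.2798 0.    ] [ 0.2715 -0.2225  0.001 ] [ 0.7707 -0.0882  0.0012]
[[337.577  252.9178]
 [338.947  162.4992]
 [458.2378 164.3066]
 [456.8678 254.7253]]
board [ 0.4595 -0.0626  0.015 ]
board [ 0.685  -0.0612  0.015 ]
board [ 0.687  -0.3586  0.015 ]
board [ 0.4625 -0.357   0.015 ]
bar [0.4517 0.3023 0.087 ] [0.4524 0.3002 0.0933]
bar [0.4421 0.2277 0.087 ] [0.443  0.2256 0.0947]
bar [0.4325 0.1532 0.087 ] [0.4332 0.1522 0.0928]
229 201 [94 75 62] [0.5771 0.1816 0.1467]
238 170 [71 55 46] [0.6455 0.1647 0.1439]
220 232 [67 47 38] [0.5087 0.2033 0.129 ]
229 185 [107  85  67] [0.612  0.183  0.1458]
225 215 [94 73 59] [0.5465 0.1896 0.1452]
190 195 [153 124  88] [0.5885 0.2691 0.1409]
269 208 [168 152 127] [0.564  0.0945 0.143 ]
[0.142  0.1471 0.1475 0.1408 0.1458 0.1475 0.1447 0.144  0.144  0.1479
 0.1462 0.1452 0.1482 0.1375 0.1311]
[0.1474 0.1464 0.1442 0.1447 0.1447 0.1445 0.1445 0.143  0.1456 0.1451
 0.1451 0.146  0.1447 0.1455 0.1437 0.1465 0.1444 0.1459 0.1443 0.144
 0.1447 0.1446 0.1427 0.1481 0.1438 0.1448 0.1433 0.148  0.147  0.1456
 0.1443 0.1491 0.0606]
bin rows [[0.6879 0.1841 0.1519]
 [0.676  0.1857 0.1435]
 [0.6627 0.1851 0.1438]
 [0.6497 0.185  0.1426]
 [0.6363 0.1842 0.144 ]
 [0.6234 0.1845 0.1408]
 [0.61   0.1833 0.1438]
 [0.5968 0.1827 0.1445]
 [0.5838 0.1827 0.1426]
 [0.5706 0.1819 0.1444]
 [0.5575 0.1806 0.1479]
 [0.5445 0.181  0.1445]
 [0.5315 0.1798 0.1475]
 [0.5184 0.1806 0.1421]
 [0.5049 0.1827 0.1312]
 [0.4909 0.185  0.1189]
 [0.477  0.1862 0.1115]
 [0.4537 0.2106 0.0008]
 [0.4387 0.2101 0.0006]
 [0.4346 0.1889 0.0931]]
```

Run:
```python
import cv2,numpy as np
p=np.load('top0.npz')['p']; c=p[120:280,120:320,::-1]; cv2.imwrite('pics/crop0.png',cv2.resize(np.clip(c.astype(float)*1.6,0,255).astype('uint8'),None,fx=4,fy=3.75,interpolation=cv2.INTER_CUBIC)[:600])
```

```text
(no output)
```

View pics/crop0.png

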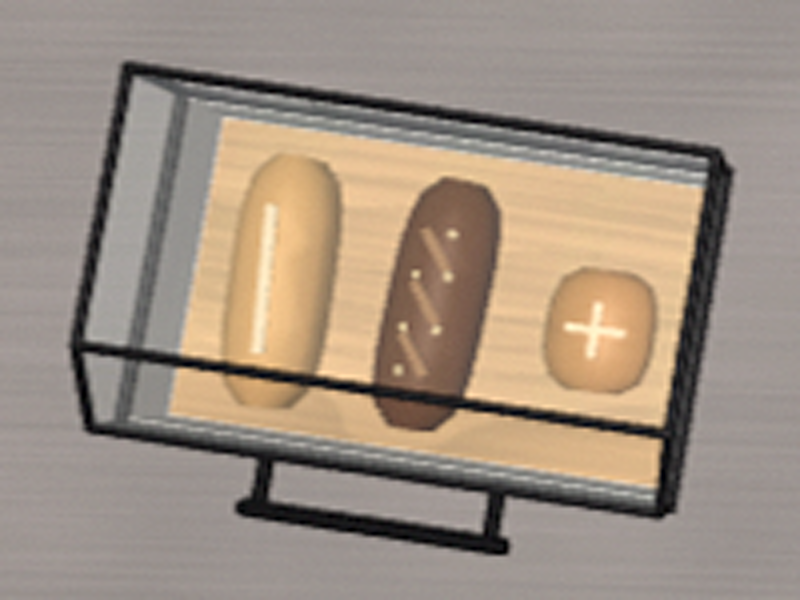

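```bash
cat >> h.py <<'E'
a0=-0.128; XB=np.array([np.cos(a0),np.sin(a0),0]); YB=np.array([-np.sin(a0),np.cos(a0),0])
BAR=np.array([.4421,.2277,.087]); HINGE=BAR+.251*XB+np.array([0,0,-.022])
def Rt(yaw,tilt): # tool x at yaw, tilted so tool leans forward
    return R.from_euler('z',yaw).as_matrix()@R.from_euler('y',-tilt).as_matrix()@R.from_euler('x',-np.pi/2).as_matrix()
def rows(targets,base=None):
    Rm,p,s=toolR() if base is None else (*base,None)
    for P,Rd in targets:
        d=Rm.T@(np.asarray(P)-p); w=R.from_matrix(Rm.T@Rd).as_rotvec()
        print(np.round(d,4),np.round(w,3))
E
python3 - <<'E'
from h import *
T=Rt(a0,np.pi/4); a=T[:,1]; print(T.round(3)); G=BAR-.005*a
rows([((.42,-.15,.30),Rt(-.5,.2)),((.38,.05,.27),T),(G-.1*a,T),(G,T)])
E
```

```text
[[ 0.701  0.701  0.128]
 [-0.09  -0.09   0.992]
 [ 0.707 -0.707  0.   ]]
[-0.2033 -0.0566  0.3091] [ 0.06  -0.607 -0.195]
[-0.4002 -0.0263  0.3624] [ 0.384 -0.929 -0.721]
[-0.5727  0.0827  0.4355] [ 0.384 -0.929 -0.721]
[-0.5333  0.1534  0.4942] [ 0.384 -0.929 -0.721]
```

```bash
python3 -m creep '[{"dx":-0.05,"dy":-0.02,"dz":0.06,"gripper":0.3},{"dx":-0.09,"dy":-0.04,"dz":0.11,"ry":-0.15,"gripper":0.3},{"dx":-0.12,"dy":-0.05,"dz":0.16,"ry":-0.3,"gripper":0.3},{"dx":-0.15,"dy":-0.057,"dz":0.21,"rx":0.03,"ry":-0.4,"rz":-0.1,"gripper":0.3},{"dx":-0.18,"dy":-0.057,"dz":0.26,"rx":0.05,"ry":-0.5,"rz":-0.15,"gripper":0.3},{"dx":-0.2033,"dy":-0.057,"dz":0.309,"rx":0.06,"ry":-0.607,"rz":-0.195,"gripper":0.3},{"dx":-0.25,"dy":-0.05,"dz":0.325,"rx":0.14,"ry":-0.7,"rz":-0.33,"gripper":0.3},{"dx":-0.3,"dy":-0.04,"dz":0.34,"rx":0.22,"ry":-0.78,"rz":-0.46,"gripper":0.3},{"dx":-0.35,"dy":-0.035,"dz":0.35,"rx":0.3,"ry":-0.86,"rz":-0.6,"gripper":0.3},{"dx":-0.4,"dy":-0.026,"dz":0.362,"rx":0.384,"ry":-0.929,"rz":-0.721,"gripper":0.3},{"dx":-0.45,"dy":0.0,"dz":0.385,"rx":0.384,"ry":-0.929,"rz":-0.721,"gripper":0.3},{"dx":-0.5,"dy":0.04,"dz":0.405,"rx":0.384,"ry":-0.929,"rz":-0.721,"gripper":0.3},{"dx":-0.54,"dy":0.06,"dz":0.42,"rx":0.384,"ry":-0.929,"rz":-0.721,"gripper":0.3},{"dx":-0.573,"dy":0.083,"dz":0.4355,"rx":0.384,"ry":-0.929,"rz":-0.721,"gripper":0.3},{"dx":-0.573,"dy":0.083,"dz":0.4355,"rx":0.384,"ry":-0.929,"rz":-0.721,"gripper":0.3},{"dx":-0.573,"dy":0.083,"dz":0.4355,"rx":0.384,"ry":-0.929,"rz":-0.721,"gripper":0.3},{"dx":-0.573,"dy":0.083,"dz":0.4355,"rx":0.384,"ry":-0.929,"rz":-0.721,"gripper":0.3}]' 15
python3 - <<'E'
from h import *
np.set_printoptions(precision=4,suppress=True)
T=Rt(a0,np.pi/4); a=T[:,1]; G=BAR-.005*a
Rm,p,s=toolR(); print(s['qpos'],s['opening'],s['time'])
rows([(G-.1*a,T),(G,T)])
c=get_calibration('wrist'); print(c)
p,d=read_camera('wrist'); cv2.imwrite('pics/w1.png',p[:,:,::-1])
E
```

```text
[-1.255   0.3427  1.5249 -0.      1.2754 -0.146 ] 0.09182436790308766 0.1
[-0.5727  0.0827  0.4355] [ 0.384 -0.929 -0.721]
[-0.5333  0.1534  0.4942] [ 0.384 -0.929 -0.721]
{'fx': 309.70691628693146, 'fy': 309.70691628693146, 'cx': 315.84400750159557, 'cy': 199.59974287310786, 'mount': array([[ 1.    , -0.0009, -0.001 ,  0.0001],
       [ 0.0007, -0.288 ,  0.9576, -0.1404],
       [-0.0011, -0.9576, -0.288 ,  0.0782],
       [ 0.    ,  0.    ,  0.    ,  1.    ]])}invalid input at $[0]: expected keys dx, dy, dz, rx, ry, rz, gripper
```

View pics/w1.png

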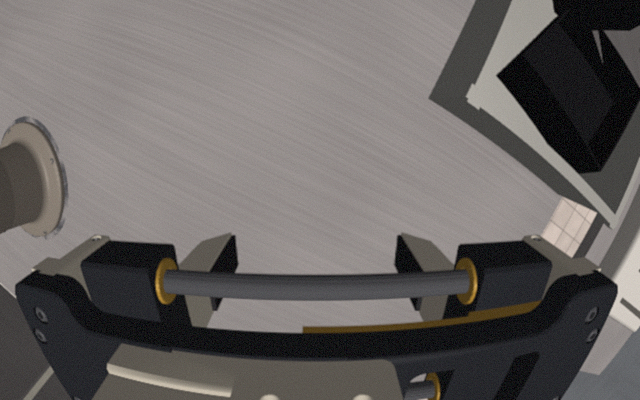

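The call was refused because every row needs all the keys, so the arm hasn't moved. The wrist picture shows the table from the start pose, with the pads at about (225,270) and (410,270). I'll resend with full rows.

```bash
python3 -m creep '[{"dx":-0.05,"dy":-0.02,"dz":0.06,"rx":0,"ry":0,"rz":0,"gripper":0.3},{"dx":-0.09,"dy":-0.04,"dz":0.11,"rx":0,"ry":-0.15,"rz":0,"gripper":0.3},{"dx":-0.12,"dy":-0.05,"dz":0.16,"rx":0,"ry":-0.3,"rz":-0.05,"gripper":0.3},{"dx":-0.15,"dy":-0.057,"dz":0.21,"rx":0.03,"ry":-0.4,"rz":-0.1,"gripper":0.3},{"dx":-0.18,"dy":-0.057,"dz":0.26,"rx":0.05,"ry":-0.5,"rz":-0.15,"gripper":0.3},{"dx":-0.2033,"dy":-0.057,"dz":0.309,"rx":0.06,"ry":-0.607,"rz":-0.195,"gripper":0.3},{"dx":-0.25,"dy":-0.05,"dz":0.325,"rx":0.14,"ry":-0.7,"rz":-0.33,"gripper":0.3},{"dx":-0.3,"dy":-0.04,"dz":0.34,"rx":0.22,"ry":-0.78,"rz":-0.46,"gripper":0.3},{"dx":-0.35,"dy":-0.035,"dz":0.35,"rx":0.3,"ry":-0.86,"rz":-0.6,"gripper":0.3},{"dx":-0.4,"dy":-0.026,"dz":0.362,"rx":0.384,"ry":-0.929,"rz":-0.721,"gripper":0.3},{"dx":-0.45,"dy":0.0,"dz":0.385,"rx":0.384,"ry":-0.929,"rz":-0.721,"gripper":0.3},{"dx":-0.5,"dy":0.04,"dz":0.405,"rx":0.384,"ry":-0.929,"rz":-0.721,"gripper":0.3},{"dx":-0.54,"dy":0.06,"dz":0.42,"rx":0.384,"ry":-0.929,"rz":-0.721,"gripper":0.3},{"dx":-0.573,"dy":0.083,"dz":0.4355,"rx":0.384,"ry":-0.929,"rz":-0.721,"gripper":0.3},{"dx":-0.573,"dy":0.083,"dz":0.4355,"rx":0.384,"ry":-0.929,"rz":-0.721,"gripper":0.3},{"dx":-0.573,"dy":0.083,"dz":0.4355,"rx":0.384,"ry":-0.929,"rz":-0.721,"gripper":0.3},{"dx":-0.573,"dy":0.083,"dz":0.4355,"rx":0.384,"ry":-0.929,"rz":-0.721,"gripper":0.3}]' 15
python3 - <<'E'
from h import *
np.set_printoptions(precision=4,suppress=True)
T=Rt(a0,np.pi/4); a=T[:,1]; G=BAR-.005*a
Rm,p,s=toolR(); print(s['qpos'],s['opening'],s['time'])
rows([(G-.1*a,T),(G,T)])
p,d=read_camera('wrist'); cv2.imwrite('pics/w2.png',p[:,:,::-1]); np.savez('w2.npz',p=p,d=d)
p,d=read_camera('top'); cv2.imwrite('pics/t2.png',p[:,:,::-1])
E
```

```text
time: 2.28
tool_pos: [0.3687, 0.2462, 0.2148]
tool_rot: [-1.582, -0.699, -0.125]
contact_force: [0.7, 0.3, 0.8]
opening: 0.0275
[ 0.7599  0.1127  2.1599 -0.9956  0.6454  1.6457] 0.027505284924290396 2.275
[-0.0338  0.0416 -0.0085] [ 0.009  0.003 -0.087]
[-0.0251  0.1413 -0.0076] [ 0.009  0.003 -0.087]
```

View pics/w2.png

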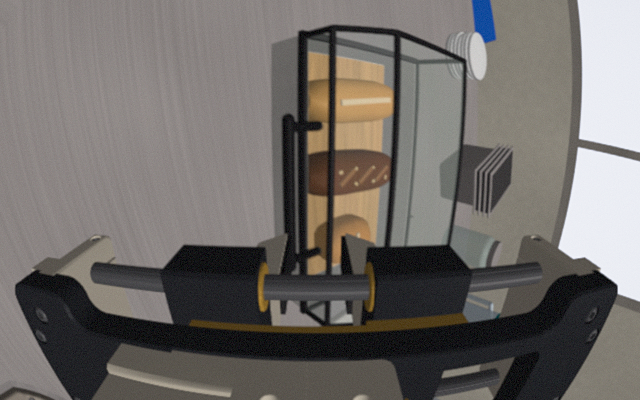

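View pics/t2.png

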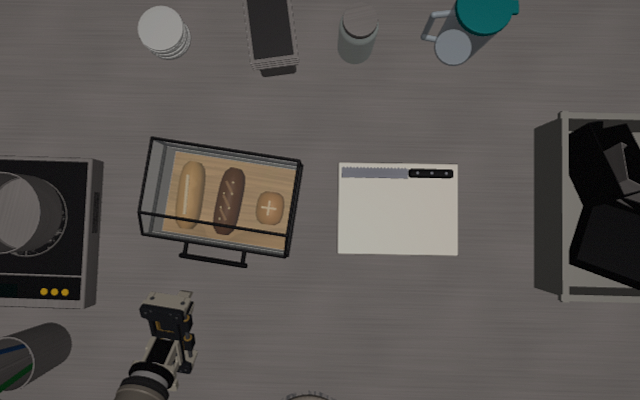

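The wrist view shows the bar at columns 285-293, rows 115-260, beyond the pads. The top view shows the gripper just in front of the bar with nothing disturbed. Joint 4 is at its limit for a 45° tilt, so I'll use about 0.5 rad and re-measure the bar from the wrist.

```bash
cat >> h.py <<'E'
def wcloud(d,pose):
    c=get_calibration('wrist'); Rm,p=pose; v,u=np.mgrid[:400,:640]
    x=u-c['cx'];y=v-c['cy'];r=np.hypot(x,y)+1e-9;t=r/c['fx']
    q=np.stack([np.tan(t)*x/r*d,np.tan(t)*y/r*d,d],-1); M=c['mount']
    return (q@M[:3,:3].T+M[:3,3])@Rm.T+p
E
python3 - <<'E'
from h import *
np.set_printoptions(precision=4,suppress=True)
Rm,p,s=toolR(); f=np.load('w2.npz'); X=wcloud(f['d'],(Rm,p)); g=f['p'].astype(int).sum(2)
for v in (130,150,170,190,210,230):
    ks=[u for u in range(278,305) if 0.07<X[v,u,2]<.11 and X[v,u,0]<.47 and f['d'][v,u]>0]
    print(v,len(ks), X[v,ks].mean(0) if ks else '', (X[v,ks]-HINGE)@XB if ks else '')
# tub/hood checks: table
print(X[100,150],X[50,200])
# distance of front face from the bar axis
P=X[100:235,270:345].reshape(-1,3); loc=np.c_[(P-BAR)@XB,(P-BAR)@YB,P[:,2]]
for z in (.03,.05,.07,.09,.1,.11,.12,.13):
    q=loc[(abs(loc[:,2]-z)<.005)&(loc[:,0]>.015)]; print(z,len(q),np.percentile(q[:,0],[5,50]) if len(q) else '')
T=Rt(a0,.5); a=T[:,1]; j=T[:,0]; G=BAR-.006*a-.0015*j
rows([(G-.1*a,T),(G,T)])
E
```

```text
130 22 [0.4526 0.2924 0.0894] [-0.2572 -0.2575 -0.2569 -0.2569 -0.2559 -0.2558 -0.2548 -0.2543 -0.2526
 -0.2512 -0.2503 -0.2496 -0.2485 -0.2456 -0.245  -0.2437 -0.2425 -0.2418
 -0.2399 -0.2398 -0.2388 -0.2369]
150 14 [0.4447 0.2751 0.0888] [-0.258  -0.2572 -0.2577 -0.2571 -0.2565 -0.2568 -0.2552 -0.2551 -0.2543
 -0.2529 -0.2515 -0.2512 -0.2492 -0.2494]
170 13 [0.4423 0.2565 0.0891] [-0.2581 -0.2576 -0.2569 -0.2579 -0.2559 -0.2553 -0.2554 -0.2543 -0.2538
 -0.2525 -0.2513 -0.2499 -0.249 ]
190 12 [0.439  0.2376 0.0888] [-0.2582 -0.2578 -0.2578 -0.2575 -0.257  -0.2565 -0.255  -0.2548 -0.2541
 -0.2528 -0.2522 -0.2502]
210 13 [0.4374 0.2175 0.0892] [-0.2585 -0.2581 -0.2574 -0.257  -0.2572 -0.2561 -0.2557 -0.2548 -0.2529
 -0.2525 -0.2509 -0.2485 -0.2473]
230 12 [0.4343 0.1971 0.0898] [-0.2583 -0.2578 -0.2578 -0.257  -0.2575 -0.256  -0.2549 -0.2546 -0.253
 -0.2522 -0.2508 -0.2484]
[ 0.3469  0.3431 -0.0023] [ 0.4078  0.3863 -0.0016]
0.03 78 [0.0344 0.0355]
0.05 284 [0.0341 0.0349]
0.07 1007 [0.0317 0.0345]
0.09 988 [0.0208 0.0349]
0.1 585 [0.0314 0.0348]
0.11 2126 [0.0316 0.0389]
0.12 1 [0.0447 0.0447]
0.13 0 
[-0.0048  0.0414 -0.0078] [0.01  0.002 0.197]
[-0.0244  0.1395 -0.0068] [0.01  0.002 0.197]
```

```bash
python3 -m creep '[{"dx":-0.003,"dy":0.0,"dz":-0.008,"rx":0.01,"ry":0,"rz":0.19,"gripper":0.22},{"dx":-0.005,"dy":0.0414,"dz":-0.008,"rx":0.01,"ry":0.002,"rz":0.197,"gripper":0.22},{"dx":-0.005,"dy":0.0414,"dz":-0.008,"rx":0.01,"ry":0.002,"rz":0.197,"gripper":0.22},{"dx":-0.005,"dy":0.0414,"dz":-0.008,"rx":0.01,"ry":0.002,"rz":0.197,"gripper":0.22}]'
python3 - <<'E'
from h import *
np.set_printoptions(precision=4,suppress=True)
Rm,p,s=toolR(); print(s['qpos'],s['time'])
T=Rt(a0,.5); a=T[:,1]; j=T[:,0]; G=BAR-.006*a-.0015*j-.001*XB
rows([(G-.1*a,T),(G,T)])
E
```

```text
time: 2.88
tool_pos: [0.3901, 0.2315, 0.1803]
tool_rot: [-1.571, -0.502, -0.132]
contact_force: [-0.1, -0.0, -0.6]
opening: 0.0203
[ 0.5747  0.1605  2.1035 -0.6175  0.5707  1.1814] 2.875
[-0.0015  0.0004  0.0029] [ 0.002 -0.004  0.002]
[-0.0017  0.1004  0.0031] [ 0.002 -0.004  0.002]
```

```bash
python3 -m creep '[{"dx":-0.0015,"dy":0.03,"dz":0.003,"rx":0,"ry":0,"rz":0,"gripper":0.22},{"dx":-0.0015,"dy":0.06,"dz":0.003,"rx":0,"ry":0,"rz":0,"gripper":0.22},{"dx":-0.0015,"dy":0.08,"dz":0.003,"rx":0,"ry":0,"rz":0,"gripper":0.22},{"dx":-0.0015,"dy":0.09,"dz":0.003,"rx":0,"ry":0,"rz":0,"gripper":0.22},{"dx":-0.0015,"dy":0.1,"dz":0.003,"rx":0,"ry":0,"rz":0,"gripper":0.22},{"dx":-0.0015,"dy":0.1,"dz":0.003,"rx":0,"ry":0,"rz":0,"gripper":0.22}]'
python3 - <<'E'
from h import *
np.set_printoptions(precision=4,suppress=True)
Rm,p,s=toolR(); print(s['qpos'],s['time'])
T=Rt(a0,.5); a=T[:,1]; j=T[:,0]; G=BAR-.006*a-.001*XB
rows([(G,T)])
p,d=read_camera('wrist'); cv2.imwrite('pics/w3.png',p[:,:,::-1])
E
```

```text
time: 3.62
tool_pos: [0.4366, 0.2296, 0.0919]
tool_rot: [-1.571, -0.502, -0.13]
contact_force: [-0.5, 0.3, -0.1]
opening: 0.02
[ 0.5029  0.3898  2.1278 -0.9644  0.3535  1.5053] 3.625
[ 0.0018  0.0006 -0.0012] [ 0.001 -0.001  0.002]
```

View pics/w3.png

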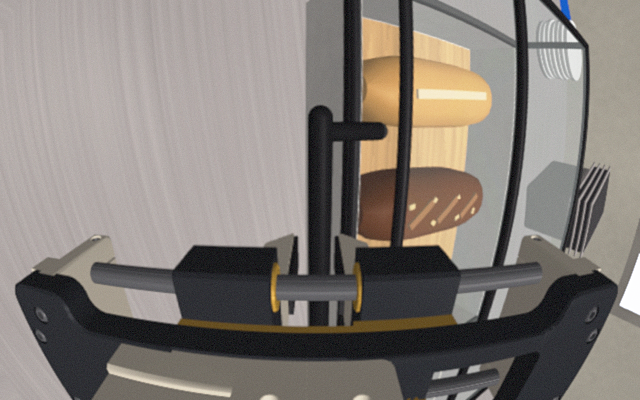

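The bar (column ~320) sits between the pads (295 and 345). I'll close on it and work out the arc.

```bash
python3 -m creep '[{"dx":0.001,"dy":0,"dz":-0.001,"rx":0,"ry":0,"rz":0,"gripper":0.0},{"dx":0.0018,"dy":0,"dz":-0.001,"rx":0,"ry":0,"rz":0,"gripper":0.0},{"dx":0.0018,"dy":0,"dz":-0.001,"rx":0,"ry":0,"rz":0,"gripper":0.0}]' 15
cat >> h.py <<'E'
def arc(th): return HINGE+.25*(-np.cos(th+.0875)*XB+np.sin(th+.0875)*np.array([0,0,1]))
E
python3 - <<'E'
from h import *
np.set_printoptions(precision=4,suppress=True)
Rm,p,s=toolR(); print(s['qpos'],s['time'],s['contact_force'])
T0=Rt(a0,.5); off=p-arc(0); print(T0.T@off)
o=T0.T@off
for th in (.1,.2,.3,.4,.5,.6,.7):
    T=Rt(a0,.5-.2*min(th,.5)/.5); print(th,end=' '); rows([(arc(th)+T@o,T)])
E
```

```text
time: 4.05
tool_pos: [0.4379, 0.2285, 0.0929]
tool_rot: [-1.569, -0.502, -0.131]
contact_force: [-7.2, 1.0, 4.5]
opening: 0.0117
[ 0.498   0.3877  2.1266 -0.9551  0.3523  1.4925] 4.05 [-7.1908  0.9832  4.4866]
[-0.0026 -0.0083  0.0002]
0.1 [ 0.0152 -0.0202  0.    ] [-0.    -0.003  0.042]
0.2 [ 0.0324 -0.0387  0.0001] [-0.    -0.003  0.082]
0.3 [ 0.0513 -0.0555  0.0001] [-0.    -0.003  0.122]
0.4 [ 0.0719 -0.0703  0.0002] [-0.    -0.003  0.162]
0.5 [ 0.0937 -0.083   0.0002] [-0.    -0.003  0.202]
0.6 [ 0.1164 -0.0935  0.0003] [-0.    -0.003  0.202]
0.7 [ 0.1401 -0.1016  0.0004] [-0.    -0.003  0.202]
```

```bash
python3 -m creep '[{"dx":0.004,"dy":-0.005,"dz":0,"rx":0,"ry":0,"rz":0.01,"gripper":0.0},{"dx":0.009,"dy":-0.012,"dz":0,"rx":0,"ry":0,"rz":0.025,"gripper":0.0},{"dx":0.0152,"dy":-0.0202,"dz":0,"rx":0,"ry":0,"rz":0.042,"gripper":0.0},{"dx":0.0237,"dy":-0.0295,"dz":0,"rx":0,"ry":0,"rz":0.062,"gripper":0.0},{"dx":0.0324,"dy":-0.0387,"dz":0,"rx":0,"ry":0,"rz":0.082,"gripper":0.0},{"dx":0.0417,"dy":-0.0472,"dz":0,"rx":0,"ry":0,"rz":0.102,"gripper":0.0},{"dx":0.0513,"dy":-0.0555,"dz":0,"rx":0,"ry":0,"rz":0.122,"gripper":0.0},{"dx":0.0615,"dy":-0.063,"dz":0,"rx":0,"ry":0,"rz":0.142,"gripper":0.0},{"dx":0.0719,"dy":-0.0703,"dz":0,"rx":0,"ry":0,"rz":0.162,"gripper":0.0},{"dx":0.0827,"dy":-0.077,"dz":0,"rx":0,"ry":0,"rz":0.182,"gripper":0.0},{"dx":0.0937,"dy":-0.083,"dz":0,"rx":0,"ry":0,"rz":0.202,"gripper":0.0}]'
python3 - <<'E'
from h import *
np.set_printoptions(precision=4,suppress=True)
Rm,p,s=toolR(); print(s['qpos'],s['time'],s['contact_force'])
o=np.array([-.0026,-.0083,.0002])
print(p-Rm@o-arc(.5), p-Rm@o-HINGE, np.linalg.norm(p-Rm@o-HINGE))
for th in (.6,.7,.8,.9,1.,1.1,1.2,1.3,1.4,1.5,1.6):
    T=Rt(a0,.3); print(th,end=' '); rows([(arc(th)+T@o,T)])
p,d=read_camera('scene'); cv2.imwrite('pics/s4.png',p[:,:,::-1])
E
```

```text
time: 5.42
tool_pos: [0.4781, 0.223, 0.2102]
tool_rot: [-1.57, -0.294, -0.131]
contact_force: [-7.6, 1.2, 2.0]
opening: 0.0112
[ 0.371   0.2645  1.7756 -0.1861  0.8504  0.607 ] 5.425 [-7.5851  1.2296  2.0278]
[-0.0017 -0.     -0.0005] [-0.2081  0.0265  0.138 ] 0.25111520414176225
0.6 [ 0.0218 -0.0149  0.0003] [ 0.    -0.003 -0.006]
0.7 [ 0.0432 -0.0277  0.0003] [ 0.    -0.003 -0.006]
0.8 [ 0.0658 -0.0384  0.0004] [ 0.    -0.003 -0.006]
0.9 [ 0.0894 -0.0467  0.0005] [ 0.    -0.003 -0.006]
1.0 [ 0.1137 -0.0526  0.0005] [ 0.    -0.003 -0.006]
1.1 [ 0.1384 -0.0561  0.0006] [ 0.    -0.003 -0.006]
1.2 [ 0.1634 -0.057   0.0006] [ 0.    -0.003 -0.006]
1.3 [ 0.1884 -0.0555  0.0007] [ 0.    -0.003 -0.006]
1.4 [ 0.213  -0.0515  0.0008] [ 0.    -0.003 -0.006]
1.5 [ 0.2372 -0.0451  0.0008] [ 0.    -0.003 -0.006]
1.6 [ 0.2605 -0.0362  0.0009] [ 0.    -0.003 -0.006]
```

View pics/s4.png

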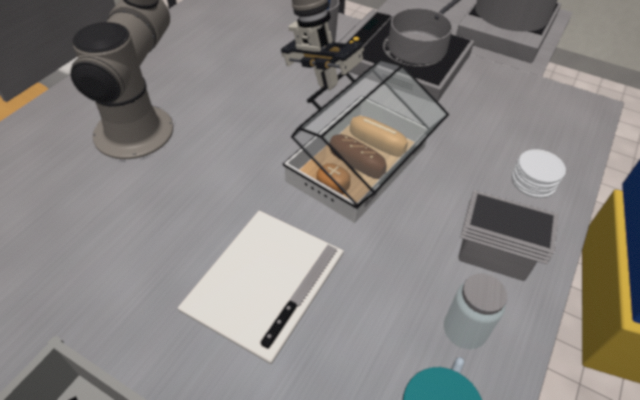

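The hood has come up with the gripper to about 0.5 rad (bar near (318,95)) and the forces are small. Continuing along the arc.

```bash
python3 -m creep '[{"dx":0.0107,"dy":-0.008,"dz":0,"rx":0,"ry":0,"rz":0,"gripper":0.0},{"dx":0.0218,"dy":-0.0149,"dz":0,"rx":0,"ry":0,"rz":0,"gripper":0.0},{"dx":0.0325,"dy":-0.0215,"dz":0,"rx":0,"ry":0,"rz":0,"gripper":0.0},{"dx":0.0432,"dy":-0.0277,"dz":0,"rx":0,"ry":0,"rz":0,"gripper":0.0},{"dx":0.0545,"dy":-0.0333,"dz":0,"rx":0,"ry":0,"rz":0,"gripper":0.0},{"dx":0.0658,"dy":-0.0384,"dz":0,"rx":0,"ry":0,"rz":0,"gripper":0.0},{"dx":0.0775,"dy":-0.0428,"dz":0,"rx":0,"ry":0,"rz":0,"gripper":0.0},{"dx":0.0894,"dy":-0.0467,"dz":0,"rx":0,"ry":0,"rz":0,"gripper":0.0},{"dx":0.1015,"dy":-0.0499,"dz":0,"rx":0,"ry":0,"rz":0,"gripper":0.0},{"dx":0.1137,"dy":-0.0526,"dz":0,"rx":0,"ry":0,"rz":0,"gripper":0.0},{"dx":0.126,"dy":-0.0546,"dz":0,"rx":0,"ry":0,"rz":0,"gripper":0.0},{"dx":0.1384,"dy":-0.0561,"dz":0,"rx":0,"ry":0,"rz":0,"gripper":0.0}]'
python3 - <<'E'
from h import *
np.set_printoptions(precision=4,suppress=True)
Rm,p,s=toolR(); print(s['qpos'],s['time'],s['contact_force'])
o=np.array([-.0026,-.0083,.0002])
print(p-Rm@o-arc(1.1))
for th in (1.2,1.3,1.4,1.5,1.6):
    T=Rt(a0,.3); print(th,end=' '); rows([(arc(th)+T@o,T)])
E
```

```text
time: 6.98
tool_pos: [0.5961, 0.2071, 0.3052]
tool_rot: [-1.571, -0.3, -0.131]
contact_force: [-1.8, -2.9, 0.5]
opening: 0.0113
[ 0.268   0.3625  1.36   -0.1262  1.1444  0.4354] 6.975 [-1.7998 -2.8967  0.5123]
[ 0.0027 -0.0013  0.0012]
1.2 [ 0.0219 -0.0005  0.001 ] [ 0.001 -0.003 -0.   ]
1.3 [0.0468 0.0012 0.0011] [ 0.001 -0.003 -0.   ]
1.4 [0.0715 0.0053 0.0012] [ 0.001 -0.003 -0.   ]
1.5 [0.0956 0.0119 0.0012] [ 0.001 -0.003 -0.   ]
1.6 [0.1189 0.0209 0.0013] [ 0.001 -0.003 -0.   ]
```

```bash
python3 -m creep '[{"dx":0.0105,"dy":-0.0005,"dz":0.001,"rx":0,"ry":0,"rz":0,"gripper":0.0},{"dx":0.0219,"dy":-0.0005,"dz":0.001,"rx":0,"ry":0,"rz":0,"gripper":0.0},{"dx":0.0345,"dy":0,"dz":0.001,"rx":0,"ry":0,"rz":0,"gripper":0.0},{"dx":0.0468,"dy":0.0012,"dz":0.001,"rx":0,"ry":0,"rz":0,"gripper":0.0},{"dx":0.0592,"dy":0.003,"dz":0.001,"rx":0,"ry":0,"rz":0,"gripper":0.0},{"dx":0.0715,"dy":0.0053,"dz":0.001,"rx":0,"ry":0,"rz":0,"gripper":0.0},{"dx":0.0835,"dy":0.0083,"dz":0.001,"rx":0,"ry":0,"rz":0,"gripper":0.0},{"dx":0.0956,"dy":0.0119,"dz":0.001,"rx":0,"ry":0,"rz":0,"gripper":0.0},{"dx":0.105,"dy":0.0155,"dz":0.001,"rx":0,"ry":0,"rz":0,"gripper":0.0},{"dx":0.113,"dy":0.0185,"dz":0.001,"rx":0,"ry":0,"rz":0,"gripper":0.0},{"dx":0.1189,"dy":0.0209,"dz":0.001,"rx":0,"ry":0,"rz":0,"gripper":0.0},{"dx":0.1189,"dy":0.0209,"dz":0.001,"rx":0,"ry":0,"rz":0,"gripper":0.0}]'
python3 - <<'E'
from h import *
np.set_printoptions(precision=4,suppress=True)
Rm,p,s=toolR(); print(s['qpos'],s['qvel'],s['time'],s['contact_force'])
o=np.array([-.0026,-.0083,.0002])
print(p-Rm@o-arc(1.6))
p,d=read_camera('scene'); cv2.imwrite('pics/s5.png',p[:,:,::-1])
E
```

```text
time: 8.48
tool_pos: [0.7152, 0.1918, 0.3198]
tool_rot: [-1.571, -0.301, -0.132]
contact_force: [0.3, -6.1, -0.6]
opening: 0.0113
[ 0.198   0.5729  0.9832 -0.1     1.3016  0.3425] [ 0.0029 -0.0097  0.0128 -0.0003  0.0018  0.0016] 8.475 [ 0.3437 -6.1269 -0.5685]
[ 0.0002 -0.001  -0.0007]
```

View pics/s5.png

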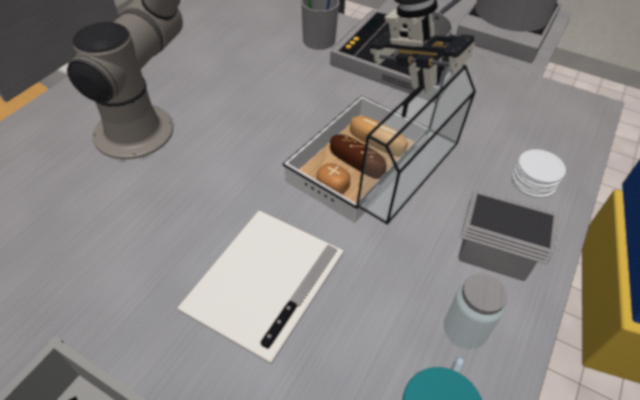

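The hood stands at about 1.6 rad, with the gripper on the bar near (412,95). Opening the jaws and withdrawing straight back.

```bash
python3 -m creep '[{"dx":0,"dy":0,"dz":0,"rx":0,"ry":0,"rz":0,"gripper":0.35},{"dx":0,"dy":0,"dz":0,"rx":0,"ry":0,"rz":0,"gripper":0.35},{"dx":0.002,"dy":-0.015,"dz":0,"rx":0,"ry":0,"rz":0,"gripper":0.35},{"dx":0.002,"dy":-0.04,"dz":0,"rx":0,"ry":0,"rz":0,"gripper":0.35},{"dx":0,"dy":-0.07,"dz":0,"rx":0,"ry":0,"rz":0,"gripper":0.35},{"dx":-0.04,"dy":-0.09,"dz":0,"rx":0,"ry":0,"rz":0,"gripper":0.6},{"dx":-0.09,"dy":-0.09,"dz":0,"rx":0,"ry":0,"rz":0,"gripper":1.0},{"dx":-0.15,"dy":-0.08,"dz":0,"rx":0,"ry":0,"rz":0,"gripper":1.0},{"dx":-0.2,"dy":-0.08,"dz":0,"rx":0,"ry":0,"rz":0,"gripper":1.0},{"dx":-0.25,"dy":-0.08,"dz":0,"rx":0,"ry":0,"rz":0,"gripper":1.0},{"dx":-0.3,"dy":-0.08,"dz":0,"rx":0,"ry":0,"rz":0,"gripper":1.0},{"dx":-0.35,"dy":-0.08,"dz":0,"rx":0,"ry":0,"rz":0,"gripper":1.0},{"dx":-0.35,"dy":-0.08,"dz":0,"rx":0,"ry":0,"rz":0,"gripper":1.0}]'
python3 - <<'E'
from h import *
np.set_printoptions(precision=4,suppress=True)
Rm,p,s=toolR(); print(s['qpos'],s['time'])
for n in ('scene','top'):
  p,d=read_camera(n); cv2.imwrite(f'pics/{n}6.png',p[:,:,::-1]); np.savez(f'{n}6.npz',p=p,d=d)
E
```

```text
time: 10.15
tool_pos: [0.3563, 0.24, 0.2937]
tool_rot: [-1.57, -0.299, -0.128]
contact_force: [0.7, 0.3, 0.6]
opening: 0.0918
[ 0.5428  0.013   1.8324 -0.2098  1.0678  0.7509] 10.15
```

View pics/scene6.png

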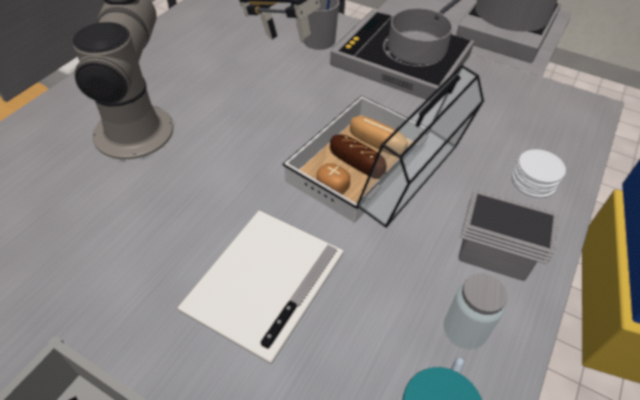

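View pics/top6.png

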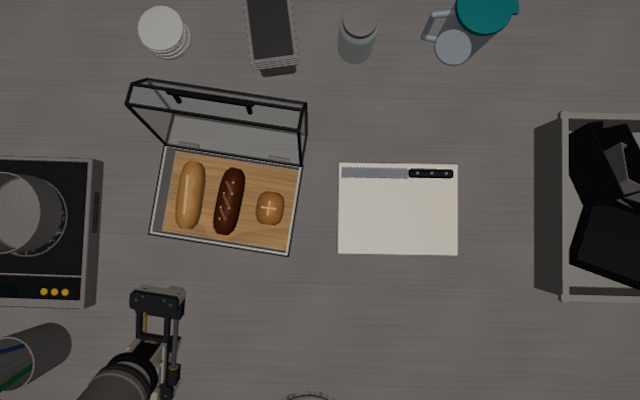

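The hood now leans back on its stop in both views. The rye lies uncovered at about (229,201) in the top view. Measuring it now.

Run:
```python
from h import *
np.set_printoptions(precision=4,suppress=True)
f=np.load('top6.npz'); X=cloud('top',f['d']); Z=X[...,2]
p=f['p'].astype(int)
m=np.zeros((400,640),np.uint8)
m[155:245,205:252]=((p[155:245,205:252].sum(2)<200)&(Z[155:245,205:252]>.018)&(Z[155:245,205:252]<.075))
m=cv2.morphologyEx(m,cv2.MORPH_CLOSE,np.ones((5,5)))
n,l,st,_=cv2.connectedComponentsWithStats(m); k=1+np.argmax(st[1:,4]); m=l==k; print(st[k])
P=X[m]; print(P[:,2].min(),np.percentile(P[:,2],[50,99]))
r=cv2.minAreaRect(P[:,:2].astype(np.float32)); print('rye',r)
# contour at mid height
pts=np.argwhere(m)[:,::-1].astype(np.float32); rr=cv2.minAreaRect(pts); b=cv2.boxPoints(rr); print(rr)
q=np.array([onz('top',*x,.033)[:2] for x in b]); print(q,q.mean(0),[np.linalg.norm(q[i]-q[i-1]) for i in range(4)])
pc=P[:,:2]-P[:,:2].mean(0); w,V=np.linalg.eigh(pc.T@pc); v=V[:,1]; print('axis',np.arctan2(v[1],v[0]))
C=q.mean(0)
# bin frame location, white/roll
BC=BAR+.1435*XB; BC[2]=0; print('bin',BC,'rye in bin',(np.r_[C,0]-BC)@XB,(np.r_[C,0]-BC)@YB)
for nme,(u,v_) in dict(w=(190,195),r=(269.5,208)).items():
    o=onz('top',u,v_,.033); print(nme,o,(o-BC)@XB,(o-BC)@YB)
# rim edges of the tub
for u,v_ in [(166,147),(302,166),(290,255),(150,234)]: o=onz('top',u,v_,.065); print('rim',(o-BC)@XB,(o-BC)@YB)
```

```text
[ 214  167   31   68 1513]
0.021700943908496417 [0.0566 0.0652]
rye ((0.5982955098152161, 0.12327540665864944), (0.15981264412403107, 0.25667810440063477), 11.088098526000977)
((228.82693481445312, 200.86538696289062), (24.71063232421875, 67.66006469726562), 11.309932708740234)
[[0.5051 0.2515]
 [0.6692 0.2245]
 [0.6586 0.1642]
 [0.4948 0.1916]] [0.5819 0.208 ] [np.float64(0.06082900704136828), np.float64(0.16629685616868664), np.float64(0.06126448808122269), np.float64(0.166067403957395)]
axis 2.9704085364787973
bin [0.5844 0.2094 0.    ] rye in bin -0.002289039592421757 -0.0017171128812497269
w [0.5938 0.3044 0.033 ] -0.002786534911442093 0.09542898237371554
r [0.5665 0.1074 0.033 ] -0.004774373895739367 -0.10347565112785481
rim 0.10198059352626326 0.1610885613595989
rim 0.10559759778075782 -0.16859141590349613
rim -0.10717624323935482 -0.17285197367915708
rim -0.10896238890110509 0.16384835989074895
```

Run:
```python
from h import *
np.set_printoptions(precision=4,suppress=True)
T=Rt(-.165+np.pi/2,0.)
rows([((.50,.22,.25),T),((.582,.208,.17),T)])
for k in (.25,.5,.75):
    rows([((.40,.24,.28),R.from_euler('z',-.128+k*1.53).as_matrix()@R.from_euler('y',-.3*(1-k)).as_matrix()@R.from_euler('x',-np.pi/2).as_matrix())])
```

```text
[ 0.122   0.085  -0.0021] [ 0.23  -1.523  0.242]
[ 0.1773  0.1861 -0.0036] [ 0.23  -1.523  0.242]
[0.0338 0.0261 0.0049] [ 0.098 -0.371  0.077]
[0.0338 0.0261 0.0049] [ 0.17  -0.748  0.146]
[0.0338 0.0261 0.0049] [ 0.214 -1.131  0.203]
```

```bash
python3 -m creep '[{"dx":0.02,"dy":0.01,"dz":0,"rx":0.05,"ry":-0.18,"rz":0.04,"gripper":0.8},{"dx":0.034,"dy":0.02,"dz":0,"rx":0.098,"ry":-0.371,"rz":0.077,"gripper":0.8},{"dx":0.05,"dy":0.03,"dz":0,"rx":0.13,"ry":-0.55,"rz":0.11,"gripper":0.8},{"dx":0.07,"dy":0.04,"dz":0,"rx":0.17,"ry":-0.748,"rz":0.146,"gripper":0.8},{"dx":0.09,"dy":0.055,"dz":0,"rx":0.19,"ry":-0.93,"rz":0.175,"gripper":0.8},{"dx":0.11,"dy":0.075,"dz":0,"rx":0.214,"ry":-1.131,"rz":0.203,"gripper":0.8},{"dx":0.122,"dy":0.085,"dz":-0.002,"rx":0.225,"ry":-1.31,"rz":0.225,"gripper":0.8},{"dx":0.14,"dy":0.12,"dz":-0.002,"rx":0.23,"ry":-1.49,"rz":0.24,"gripper":0.8},{"dx":0.16,"dy":0.155,"dz":-0.003,"rx":0.23,"ry":-1.523,"rz":0.242,"gripper":0.8},{"dx":0.177,"dy":0.186,"dz":-0.0036,"rx":0.23,"ry":-1.523,"rz":0.242,"gripper":0.8},{"dx":0.177,"dy":0.186,"dz":-0.0036,"rx":0.23,"ry":-1.523,"rz":0.242,"gripper":0.8},{"dx":0.177,"dy":0.186,"dz":-0.0036,"rx":0.23,"ry":-1.523,"rz":0.242,"gripper":0.8}]'
python3 - <<'E'
from h import *
np.set_printoptions(precision=4,suppress=True)
Rm,p,s=toolR(); print(s['qpos'],s['time'])
T=Rt(-.165+np.pi/2,0.)
rows([((.582,.208,.17),T),((.582,.208,.034),T)])
im,d=read_camera('wrist'); cv2.imwrite('pics/w7.png',im[:,:,::-1])
X=wcloud(d,(Rm,p)); g=im.astype(int); m=(g.sum(2)<250)&(X[...,2]>.02)&(X[...,2]<.075)&(X[...,0]>.45)&(X[...,0]<.68)&(abs(X[...,1]-.2)<.05)&(g[...,0]-g[...,2]>15)
P=X[m]; print(m.sum(), cv2.minAreaRect(P[:,:2].astype(np.float32)), np.percentile(P,[1,99],axis=0), np.percentile(P[:,2],99))
E
```

```text
time: 11.75
tool_pos: [0.5814, 0.2067, 0.1685]
tool_rot: [-1.569, 0.001, 1.404]
contact_force: [-0.2, 0.4, 0.6]
opening: 0.0734
[ 0.2177  0.5735  1.3611 -0.0006  1.2089 -1.1859] 11.75
[ 0.0014 -0.0015 -0.0004] [-0.002 -0.002 -0.001]
[ 0.0016  0.1345 -0.0006] [-0.002 -0.002 -0.001]
8543 ((0.5793429613113403, 0.20912662148475647), (0.05692629888653755, 0.160583958029747), 79.62062072753906) [[0.5024 0.1782 0.0413]
 [0.6503 0.2411 0.0613]] 0.06125162531472931
```

View pics/w7.png

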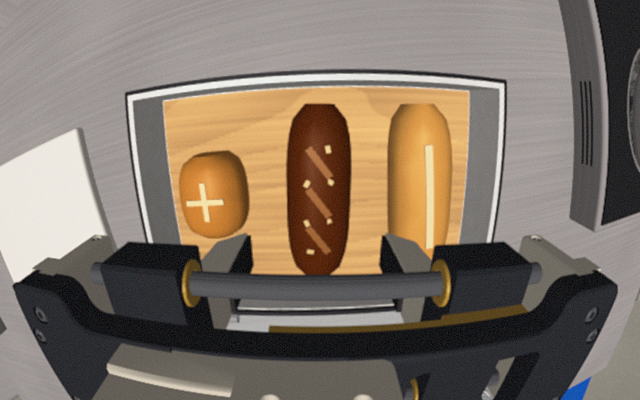

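The wrist view shows the rye midway between the pads (loaf columns 288-350, pads at 235 and 400) and the neighbours clear. Both cameras agree within about 3 mm, so I'm descending.

```bash
python3 -m creep '[{"dx":0.002,"dy":0.03,"dz":0,"rx":0,"ry":0,"rz":0,"gripper":0.8},{"dx":0.002,"dy":0.06,"dz":0,"rx":0,"ry":0,"rz":0,"gripper":0.8},{"dx":0.002,"dy":0.085,"dz":0,"rx":0,"ry":0,"rz":0,"gripper":0.8},{"dx":0.002,"dy":0.105,"dz":0,"rx":0,"ry":0,"rz":0,"gripper":0.8},{"dx":0.002,"dy":0.12,"dz":0,"rx":0,"ry":0,"rz":0,"gripper":0.8},{"dx":0.002,"dy":0.13,"dz":0,"rx":0,"ry":0,"rz":0,"gripper":0.8},{"dx":0.002,"dy":0.1345,"dz":0,"rx":0,"ry":0,"rz":0,"gripper":0.8},{"dx":0.002,"dy":0.1345,"dz":0,"rx":0,"ry":0,"rz":0,"gripper":0.8},{"dx":0.002,"dy":0.1345,"dz":0,"rx":0,"ry":0,"rz":0,"gripper":0.5},{"dx":0.002,"dy":0.1345,"dz":0,"rx":0,"ry":0,"rz":0,"gripper":0.5},{"dx":0.002,"dy":0.1345,"dz":0,"rx":0,"ry":0,"rz":0,"gripper":0.4},{"dx":0.002,"dy":0.1345,"dz":0,"rx":0,"ry":0,"rz":0,"gripper":0.4}]' 20
python3 - <<'E'
from h import *
np.set_printoptions(precision=4,suppress=True)
Rm,p,s=toolR(); print(s['opening'],s['contact_force'],s['time'],p)
E
```

```text
time: 13.3
tool_pos: [0.581, 0.2087, 0.0337]
tool_rot: [-1.569, 0.001, 1.405]
contact_force: [-0.2, 0.9, 2.0]
opening: 0.0562
0.056183717083596506 [-0.2067  0.9302  1.9834] 13.3 [0.581  0.2087 0.0337]
```

```bash
python3 -m creep '[{"dx":0,"dy":-0.005,"dz":0,"rx":0,"ry":0,"rz":0,"gripper":0.4},{"dx":0,"dy":-0.015,"dz":0,"rx":0,"ry":0,"rz":0,"gripper":0.4},{"dx":0,"dy":-0.035,"dz":0,"rx":0,"ry":0,"rz":0,"gripper":0.4},{"dx":0,"dy":-0.06,"dz":0,"rx":0,"ry":0,"rz":0,"gripper":0.4},{"dx":0,"dy":-0.09,"dz":0,"rx":0,"ry":0,"rz":0,"gripper":0.4},{"dx":0,"dy":-0.12,"dz":0,"rx":0,"ry":0,"rz":0,"gripper":0.4},{"dx":0,"dy":-0.145,"dz":0,"rx":0,"ry":0,"rz":0,"gripper":0.4},{"dx":0,"dy":-0.16,"dz":0,"rx":0,"ry":0,"rz":0,"gripper":0.4},{"dx":0,"dy":-0.165,"dz":0,"rx":0,"ry":0,"rz":0,"gripper":0.4},{"dx":0,"dy":-0.165,"dz":0,"rx":0,"ry":0,"rz":0,"gripper":0.4}]'
python3 - <<'E'
from h import *
np.set_printoptions(precision=4,suppress=True)
Rm,p,s=toolR(); print(s['opening'],s['contact_force'],s['torque'],s['time'],p)
im,d=read_camera('wrist'); cv2.imwrite('pics/w8.png',im[:,:,::-1])
im,d=read_camera('scene'); cv2.imwrite('pics/s8.png',im[:,:,::-1])
T=Rt(.009,0.)
for P in ((.60,0.,.20),(.5435,-.21,.16),(.5435,-.21,.045)): rows([(P,T)])
E
```

```text
time: 14.55
tool_pos: [0.5809, 0.2088, 0.1978]
tool_rot: [-1.568, 0.002, 1.405]
contact_force: [-1.0, 0.2, -2.8]
opening: 0.056
0.05603486308696132 [-0.9869  0.1707 -2.7603] [ 0.1156 -0.1375 -0.0159] 14.55 [0.5809 0.2088 0.1978]
[-0.2027 -0.0026 -0.0536] [-0.002  1.396 -0.005]
[-0.419   0.038  -0.0327] [-0.002  1.396 -0.005]
[-0.4187  0.153  -0.0332] [-0.002  1.396 -0.005]
```

View pics/w8.png

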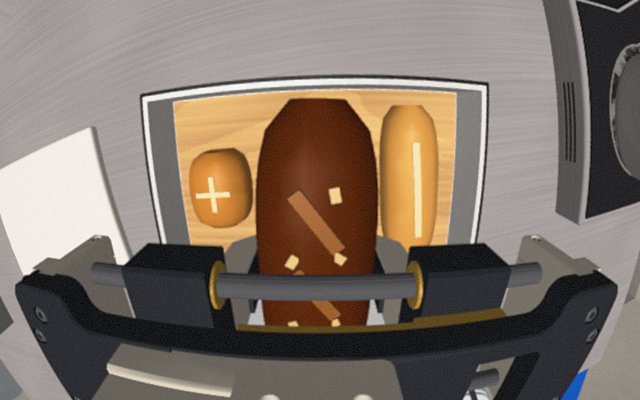

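View pics/s8.png

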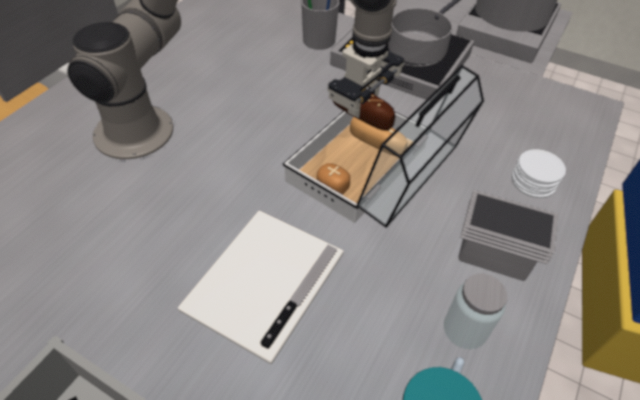

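The rye hangs level in the grip and the bin holds only the roll and white loaf, undisturbed. Carrying it to the board.

```bash
python3 -m creep '[{"dx":-0.015,"dy":0,"dz":0,"rx":0,"ry":0.05,"rz":0,"gripper":0.4},{"dx":-0.045,"dy":0,"dz":-0.003,"rx":0,"ry":0.15,"rz":0,"gripper":0.4},{"dx":-0.085,"dy":0,"dz":-0.006,"rx":0,"ry":0.28,"rz":0,"gripper":0.4},{"dx":-0.125,"dy":0,"dz":-0.01,"rx":0,"ry":0.42,"rz":0,"gripper":0.4},{"dx":-0.165,"dy":0,"dz":-0.013,"rx":0,"ry":0.55,"rz":0,"gripper":0.4},{"dx":-0.205,"dy":0,"dz":-0.016,"rx":0,"ry":0.69,"rz":0,"gripper":0.4},{"dx":-0.245,"dy":0,"dz":-0.019,"rx":0,"ry":0.82,"rz":0,"gripper":0.4},{"dx":-0.285,"dy":0.005,"dz":-0.022,"rx":0,"ry":0.96,"rz":0,"gripper":0.4},{"dx":-0.325,"dy":0.01,"dz":-0.025,"rx":0,"ry":1.09,"rz":0,"gripper":0.4},{"dx":-0.36,"dy":0.015,"dz":-0.028,"rx":0,"ry":1.22,"rz":-0.003,"gripper":0.4},{"dx":-0.39,"dy":0.025,"dz":-0.03,"rx":0,"ry":1.32,"rz":-0.005,"gripper":0.4},{"dx":-0.41,"dy":0.034,"dz":-0.032,"rx":-0.002,"ry":1.38,"rz":-0.005,"gripper":0.4},{"dx":-0.419,"dy":0.038,"dz":-0.033,"rx":-0.002,"ry":1.396,"rz":-0.005,"gripper":0.4},{"dx":-0.419,"dy":0.038,"dz":-0.033,"rx":-0.002,"ry":1.396,"rz":-0.005,"gripper":0.4},{"dx":-0.419,"dy":0.038,"dz":-0.033,"rx":-0.002,"ry":1.396,"rz":-0.005,"gripper":0.4}]'
python3 - <<'E'
from h import *
np.set_printoptions(precision=4,suppress=True)
Rm,p,s=toolR(); print(s['opening'],s['contact_force'],s['torque'],s['time'],p)
im,d=read_camera('wrist'); cv2.imwrite('pics/w9.png',im[:,:,::-1])
im,d=read_camera('top'); cv2.imwrite('pics/t9.png',im[:,:,::-1])
im,d=read_camera('scene'); cv2.imwrite('pics/s9.png',im[:,:,::-1])
T=Rt(.009,0.)
for P in ((.5435,-.21,.045),): rows([(P,T)])
E
```

```text
time: 16.52
tool_pos: [0.5446, -0.209, 0.1613]
tool_rot: [-1.57, -0.002, 0.01]
contact_force: [-0.0, 0.2, -3.6]
opening: 0.0558
0.05575935993847042 [-0.0054  0.1699 -3.554 ] [-0.05   -0.0913 -0.0233] 16.525 [ 0.5446 -0.209   0.1613]
[-0.0015  0.1163 -0.0009] [-0.     0.001  0.003]
```

View pics/w9.png

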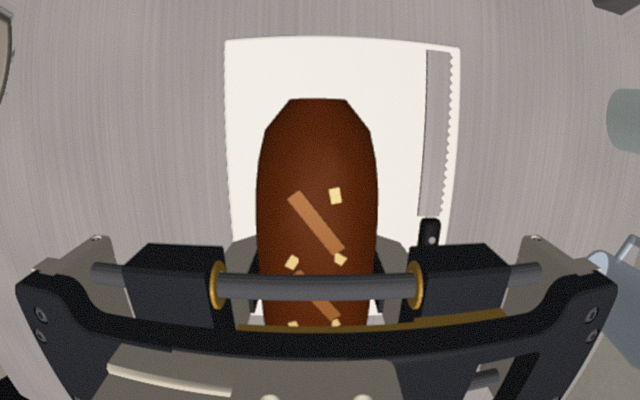

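View pics/t9.png

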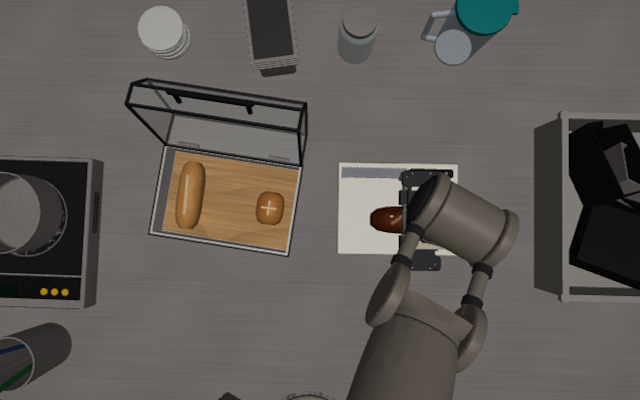

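View pics/s9.png

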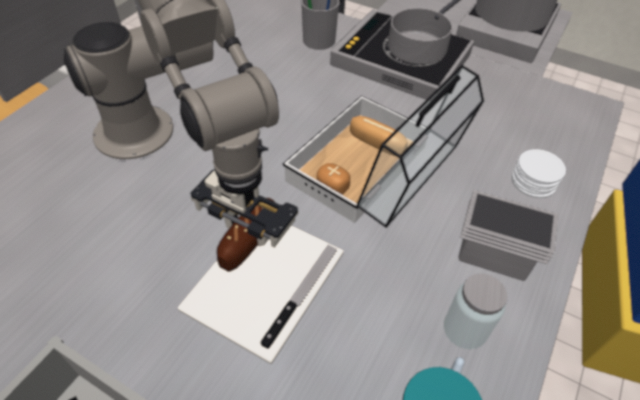

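The rye is over the board, parallel to its long side and clear of the knife. Lowering slowly.

```bash
python3 -m creep '[{"dx":-0.001,"dy":0.02,"dz":0,"rx":0,"ry":0,"rz":0,"gripper":0.4},{"dx":-0.001,"dy":0.045,"dz":0,"rx":0,"ry":0,"rz":0,"gripper":0.4},{"dx":-0.001,"dy":0.07,"dz":0,"rx":0,"ry":0,"rz":0,"gripper":0.4},{"dx":-0.001,"dy":0.09,"dz":0,"rx":0,"ry":0,"rz":0,"gripper":0.4},{"dx":-0.001,"dy":0.102,"dz":0,"rx":0,"ry":0,"rz":0,"gripper":0.4},{"dx":-0.001,"dy":0.109,"dz":0,"rx":0,"ry":0,"rz":0,"gripper":0.4},{"dx":-0.001,"dy":0.113,"dz":0,"rx":0,"ry":0,"rz":0,"gripper":0.4},{"dx":-0.001,"dy":0.115,"dz":0,"rx":0,"ry":0,"rz":0,"gripper":0.4},{"dx":-0.001,"dy":0.115,"dz":0,"rx":0,"ry":0,"rz":0,"gripper":0.4},{"dx":-0.001,"dy":0.115,"dz":0,"rx":0,"ry":0,"rz":0,"gripper":0.4}]'
```

```text
time: 17.92
tool_pos: [0.5438, -0.2099, 0.0463]
tool_rot: [-1.571, -0.003, 0.009]
contact_force: [0.0, -0.1, -3.2]
opening: 0.0564
```

Not touching yet (−3.2 N is the loaf's own weight), so I'll go 3 mm further, 1 mm at a time.

```bash
python3 -m creep '[{"dx":0,"dy":0.001,"dz":0,"rx":0,"ry":0,"rz":0,"gripper":0.4},{"dx":0,"dy":0.002,"dz":0,"rx":0,"ry":0,"rz":0,"gripper":0.4},{"dx":0,"dy":0.002,"dz":0,"rx":0,"ry":0,"rz":0,"gripper":0.4}]'; python3 -m creep '[{"dx":0,"dy":0.001,"dz":0,"rx":0,"ry":0,"rz":0,"gripper":0.4},{"dx":0,"dy":0.001,"dz":0,"rx":0,"ry":0,"rz":0,"gripper":0.4}]'
```

```text
time: 18.3
tool_pos: [0.5435, -0.2098, 0.0438]
tool_rot: [-1.571, -0.002, 0.009]
contact_force: [-1.2, 0.4, -2.3]
opening: 0.0561
time: 18.55
tool_pos: [0.5436, -0.2099, 0.0437]
tool_rot: [-1.571, -0.002, 0.009]
contact_force: [-1.7, 1.3, 4.9]
opening: 0.0559
```

Touched down (+4.9 N). Releasing gently and rising.

```bash
python3 -m creep '[{"dx":0,"dy":0,"dz":0,"rx":0,"ry":0,"rz":0,"gripper":0.66},{"dx":0,"dy":0,"dz":0,"rx":0,"ry":0,"rz":0,"gripper":0.75},{"dx":0,"dy":0,"dz":0,"rx":0,"ry":0,"rz":0,"gripper":0.85},{"dx":0,"dy":-0.01,"dz":0,"rx":0,"ry":0,"rz":0,"gripper":0.85},{"dx":0,"dy":-0.03,"dz":0,"rx":0,"ry":0,"rz":0,"gripper":0.85},{"dx":0,"dy":-0.06,"dz":0,"rx":0,"ry":0,"rz":0,"gripper":0.85},{"dx":0,"dy":-0.1,"dz":0,"rx":0,"ry":0,"rz":0,"gripper":0.85},{"dx":0,"dy":-0.14,"dz":0,"rx":0,"ry":0,"rz":0,"gripper":0.85},{"dx":-0.05,"dy":-0.17,"dz":0,"rx":0,"ry":0,"rz":0,"gripper":0.85},{"dx":-0.11,"dy":-0.19,"dz":-0.02,"rx":0,"ry":0,"rz":0,"gripper":0.85},{"dx":-0.15,"dy":-0.2,"dz":-0.07,"rx":0,"ry":0,"rz":0,"gripper":0.85},{"dx":-0.17,"dy":-0.2,"dz":-0.12,"rx":0,"ry":0,"rz":0,"gripper":0.85},{"dx":-0.2,"dy":-0.2,"dz":-0.16,"rx":0,"ry":0,"rz":0,"gripper":0.85},{"dx":-0.2,"dy":-0.2,"dz":-0.16,"rx":0,"ry":0,"rz":0,"gripper":0.85},{"dx":-0.2,"dy":-0.2,"dz":-0.16,"rx":0,"ry":0,"rz":0,"gripper":0.85}]'
python3 - <<'E'
from h import *
np.set_printoptions(precision=4,suppress=True)
s=status.observe(); print(s['qpos'],s['contact_force'])
im,d=read_camera('scene'); cv2.imwrite('pics/s10.png',im[:,:,::-1])
im,d=read_camera('top'); cv2.imwrite('pics/t10.png',im[:,:,::-1])
X=cloud('top',d); g=im.astype(int)
m=np.zeros((400,640),np.uint8); m[181:252,342:455]=g[181:252,342:455].sum(2)<260
n,l,st,_=cv2.connectedComponentsWithStats(m); k=1+np.argmax(st[1:,4]); m=l==k
r=cv2.minAreaRect(np.argwhere(m)[:,::-1].astype(np.float32)); print(r)
print(np.array([onz('top',*b,.043) for b in cv2.boxPoints(r)]), np.percentile(X[m][:,2],[50,98]))
E
```

```text
time: 20.42
tool_pos: [0.3447, -0.3711, 0.2428]
tool_rot: [-1.57, -0.003, 0.008]
contact_force: [-0.1, -0.6, 0.1]
opening: 0.0781
[-0.9752  0.3082  1.5763  0.0025  1.2561 -0.984 ] [-0.0532 -0.5594  0.0831]
((399.92327880859375, 220.0712432861328), (70.24813842773438, 23.46539306640625), 2.12109637260437)
[[ 0.5174 -0.1249  0.043 ]
 [ 0.5741 -0.126   0.043 ]
 [ 0.5718 -0.2953  0.043 ]
 [ 0.5153 -0.2938  0.043 ]] [0.0662 0.0733]
```

View pics/s10.png

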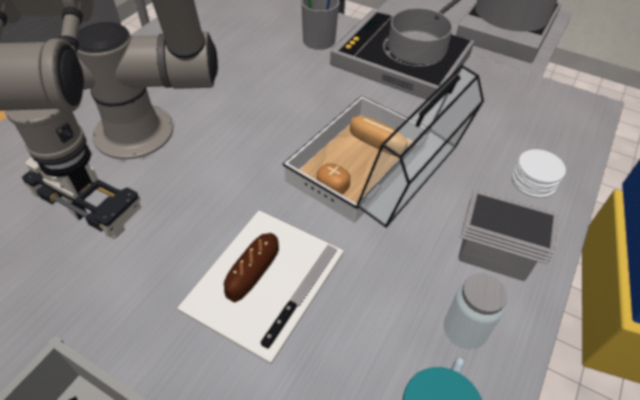

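View pics/t10.png

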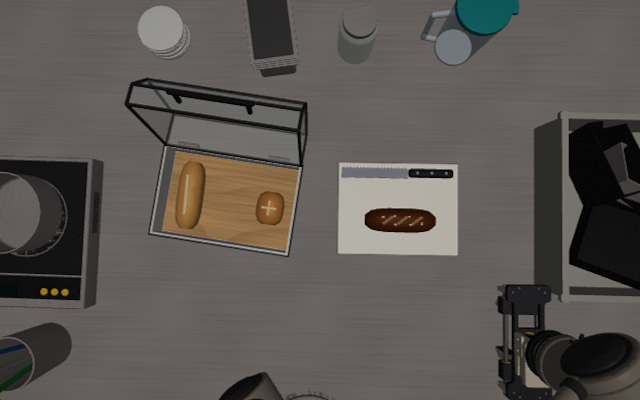

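The rye lies on the board at about (400,220), right way up with its slashes on top. It is wholly inside the board edges and parallel to the long side. The hood is open, the other breads and the knife are where they were, and the arm is clear.

```bash
python3 -c "
from cell import robot
print(robot.hand_in())"
```

```text
the job is handed in; nothing more can be done
None
```

The hood is open and resting back by itself, and the rye loaf is on the white board, ready to slice. I handed the job in at about 20.5 s of the 59 s allowed.

- **Hood:** I gripped its bar, swung it slowly along its arc to about 1.6 rad and let go. Later pictures show it leaning back and staying open.
- **Rye loaf:** I lifted it out at about 20 N grip and set it down with only a few newtons of contact. The last pictures show it right way up and wholly on the board, within about 1.5° of the long side and well clear of the knife.
- **Everything else:** the white loaf, the roll and the knife look unmoved in the top view. The arm was clear, with about 0.6 N on the wrist sensor (noise). The highest wrist force I read was about 9 N, at the ends of the moves.

Two things went wrong on the way, neither touching the scene. The first move was refused because its rows left out some keys. A planned 45° approach to the bar ran into joint 4's range limit, so I used about 29° instead. My measurements disagreed by up to about 3 mm (bar position, and the rye's position between cameras), which was within the clearances.

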